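Seat a mallet blank in the tilting carving stand

ROBOT

A 6-joint arm with a two-finger parallel gripper is mounted at the origin on the work surface. World frame = base frame: x ahead of the robot, y to its left, z up, the work surface at z = 0. Lengths are in m, angles in rad, forces in N, time in s.
With the tool pointing down it reaches from about 0.3 to 0.775 m from the base axis. Payload 14.6 kg.
Tool frame: the origin (TCP) lies between the finger pads; the fingertips stand 19 mm ahead of it and the grasp point (between the pads) is the TCP; z points along the fingers, y is the direction in which the jaws open and shut (so a half turn about z gives the same grasp; the last joint's range is limited). The gripper opens to 94 mm and grips with 3 to 60 N. Pads are 16 mm wide; open, the fingers measure 119 mm over their backs; the gripper's body (75 mm by 177 mm) begins 78 mm behind the grasp point.
Start: joints at [-1.372, 0.3, 1.521, -0, 1.321, -0.067], TCP at [0.144, -0.531, 0.224] pointing down, gripper open.
Joint ranges: [-3.03, 3.03], [-0.79, 2.21], [0.23, 2.52], [-1.04, 4.18], [0, 3.07], [-2.55, 2.55]. Speed limits (rad/s): [2.22, 2.22, 2.57, 3.14, 3.14, 3.14].

INTERFACE

Orientations are given as [roll, pitch, yaw] about the fixed x, y, z axes, in that order (R = Rz(yaw) Ry(pitch) Rx(roll)).
In Python, from station import telemetry, vision, ctrl gives the robot as it stands. The module is installed in compiled form; this text tells all that it offers.
- The arm moves only by the shell command python3 -m creep 'ROWS' [FORCE]. ROWS is JSON, a list of rows, each a list of 3 entries, a list of its own where there are three numbers: the shift along the tool's x, y, z in units of 50 mm (1.0 is 50 mm), then the turn about the tool's z in units of 8 degrees (1.0 is 8 degrees), then the opening, from 0 (shut) to 1 (fully open). In form: [[[tx, ty, tz], twist, gripper], ...]. A call has 1 to 12 rows; each row is the pose to reach, as a shift and turn from the pose commanded when the call began, along the tool's axes at that moment; what a row does not reach only later rows make up. A row lasts 1/10 s, in which the tool goes at most 50 mm and 8.59 degrees, less where a joint would pass 70% of its speed; a pose out of reach is approached as far as the arm can. A call with a gripper value outside its range is refused whole. The fingers move at their own pace and stop on an object; FORCE is the grip in N (left out, the last holds). Time passes only in rows, so rows that repeat a pose let the fingers close. It gives the time, the measured TCP pose, the force and the opening at its end, in the units of the state.
- telemetry.get_obs(): the state, without advancing time (a new reading comes with each control period).
- vision.camera(name): name is "scene" or "top" or "wrist"; returns a dict with "img" (400x640x3 uint8, red, green, blue), "depth" (400x640 float32, m along the optical axis (not along the pixel's ray), 0 where there is no reading), "vertical_fov" (degrees; the focal length in pixels is half the picture's height over the tangent of half this angle, whatever the lens; pixels are square), "cx", "cy" (the principal point, pixels), "dist" ([k1, k2, p1, p2, k3] as OpenCV has them; the pictures are not rectified), "extrinsics" (4x4, takes a point from camera to world coordinates); the wrist camera has in their place "hand_eye" (4x4, takes a point from camera to tool coordinates, whose origin is the TCP and whose axes are the flange's). Camera axes: x right, y down, z forward; pixel columns grow to the right and rows downward; lengths in m; the calibration is good to about 2 mm. A picture is of the moment at which its call begins: read the wrist's pose just before it.
- ctrl.hand_in(): hands the job in, once; it reports no verdict.
The state is a dict: "time_s": time; "qpos": joint angles; "joint_vel": joint speeds; "tau": joint torques, N m; "ee_pos": TCP position; "eef_rot": TCP orientation; "force": force on the tool from outside, world axes, zero at the start; "moment": the same for the moment, N m; "grip_width": finger opening in m.
Only numpy, scipy, OpenCV 4.12 (cv2) and the standard library are available. Lean on these libraries where they do the work, as an engineer would, in place of code of your own. Each camera call takes 0.05 s, during which the arm holds its last target.

TASK

Take the tall, slim-handled mallet blank with the tapered shank from the plywood rack, set its cone into the steel collet of the tilting carving stand and press it gently but firmly until the collet is fully home in the stand's head, with the head upright. Then check that it rocks free: tip head and blank together about ten degrees away from the robot, then as far towards the robot, without reaching the end stops, and leave the blank seated, upright and let go. A steady push of some 12 to 15 N is enough and a hard one bruises the taper, and leave the other blanks, the chisel and the finished mallet where they are.

Things in the scene. Friction and masses are not known exactly. Their poses are not given: they have to be found in the camera images.
- blank: The mallet blank to use: pale beech, 0.25 kg, upright in any of the rack's holes, its head resting on the board. Origin: centre of the shank's lower end; z up its axis; round (yaw means nothing). Going up: tapered shank (cone) 34 long, 20 diameter at the tip, 47 at the top; head 58 diameter from 34 to 80; straight handle 26 diameter from 88 to 161, the top (the tallest and slimmest blank).
- pear_blank: A blank to leave alone, in another hole of the rack: pear-shaped head 60 diameter, short knob 36 diameter, straight shank 36; 112 tall. Origin: lower end of the shank.
- fat_blank: A blank to leave alone, in another hole of the rack: head 68 diameter, thick handle 36 diameter, straight shank 40; 125 tall. Origin: lower end of the shank.
- rack: Fixed plywood board 100 x 320 x 18 on two end feet, top 62 above the table, with three 49 square holes 100 apart in a row along its y. Origin on the table under its centre.
- stand: Fixed grey base of the carving stand, 150 x 150 x 12, with two cheeks 95 high at y = +-58. Bearing blocks clamped in the cheeks carry the head, which rocks about an axis along the stand's y through the stand's z axis, 60 to 80 above the table: they are clamped anywhere in this range and nothing reports it. Origin on the table under its centre; x points roughly away from the robot.
- rocker (a joint): Tilt in rad of the stand's head (dark steel ring, 84 outer diameter, with the collet in it). 0 is upright, positive tips the top to the stand's +x (away from the robot), end stops at +-0.3. Stays where it is left by friction of 0.06 N m; it starts within +-0.06.
- collet (a joint): How far the collet (steel cup with a bright rim 72 wide, in the head) is pushed down, in m. Starts 0 to 0.002; 0.006 is fully home, rim on the ring: a hard stop. Slides at about 10 N of push, stays where left. At 0 its mouth is 38 above the rocking axis (98 to 118 above the table). Conical cup 26 deep, 43 wide at the mouth, tapered like the shank; tight, the shank's end is 27 below the mouth.
- chisel: A loose chisel lying on the table between stand and rack, 220 long, along x. Leave it.
- mallet_a: A finished mallet, 190 tall, head 72 diameter, standing on the table beyond the chisel. Origin under its centre. Leave it.
Mind the look-alikes: they are no part of the job. What is shaped like the blank but green or red is not meant. What is shaped like the stand but yellow is not meant.

How it is judged:
On the way, in this order (a step that is already met when the one before it is completed fails the run):
1. The cone is tight in the collet and the collet is pressed home (within 0.5 mm), the head tipped less than 0.12 rad (value of joint collet above 0.0055 m and contact force between blank and stand above 0.2 N and horizontal distance between blank and stand below 0.006 m and z of blank in the frame of stand below 0.088 m and value of joint rocker between -0.12 and 0.12 rad and angle between blank's own z axis and vertical below 0.16 rad), for 0.2 s.
2. Head and seated blank tipped more than 0.13 rad away from the robot (value of joint collet above 0.0055 m and contact force between blank and stand above 0.2 N and horizontal distance between blank and stand below 0.006 m and z of blank in the frame of stand below 0.088 m and value of joint rocker above 0.13 rad and angle between blank's own z axis and vertical above 0.09 rad), for 0.05 s.
3. Head and seated blank tipped more than 0.13 rad towards the robot (value of joint collet above 0.0055 m and contact force between blank and stand above 0.2 N and horizontal distance between blank and stand below 0.006 m and z of blank in the frame of stand below 0.088 m and value of joint rocker below -0.13 rad and angle between blank's own z axis and vertical above 0.09 rad), for 0.05 s.
At the end, for the whole second after the job is handed in: The blank's cone sits in the collet (touching it, shank end within 6 mm of the stand's axis and under 88 mm high), the collet is over 5.5 of 6 mm down, the head is within 0.08 rad and the blank within 0.12 rad of upright, and the blank is at rest and let go (value of joint collet above 0.0055 m and contact force between blank and stand above 0.2 N and horizontal distance between blank and stand below 0.006 m and z of blank in the frame of stand below 0.088 m and value of joint rocker between -0.08 and 0.08 rad and angle between blank's own z axis and vertical below 0.12 rad and linear speed of blank below 0.02 m/s and contact force between the fingers and blank below 0.1 N).
It fails at once if The blank is pressed hard into the stand (contact forces over 38 N in all) (contact force between blank and stand above 38 N).
It fails at once if The head is tipped to its end stops (beyond 0.27 rad) (value of joint rocker above 0.27 rad or value of joint rocker below -0.27 rad).
It fails at once if Another blank is moved more than 20 mm (distance of any of pear_blank, fat_blank from where it was at the start of the episode above 0.02 m).
It fails at once if The chisel or the finished mallet is moved more than 30 mm (distance of any of chisel, mallet_a from where it was at the start of the episode above 0.03 m).
It also fails if it takes over 72 s, if anything falls off the work surface, if the arm or the gripper's body presses on something with over 40 N, if the wrist force passes 120 N, or if a joint passes its speed limit or range.

## Working session

There is one attempt and no reset: what is moved stays moved. The work goes in short steps, Python scripts to look and compute and a shell command to move; the robot and the scene stay as the last step left them, time stands still between calls to the robot, and variables do not carry over. Pictures are saved under pics/ and viewed, and the job is handed in when it is done.

```bash
mkdir -p pics
cat > h.py <<'E'
import numpy as np, cv2
from station import telemetry, vision, ctrl
from scipy.spatial.transform import Rotation as R
def toolT(o=None):
    o=o or telemetry.get_obs()
    T=np.eye(4);T[:3,:3]=R.from_euler('xyz',o['eef_rot']).as_matrix();T[:3,3]=o['ee_pos'];return T
def grab(name):
    T=toolT(); c=vision.camera(name)
    f=200/np.tan(np.radians(c['vertical_fov'])/2)
    c['K']=np.array([[f,0,c['cx']],[0,f,c['cy']],[0,0,1.]])
    c['E']=c['extrinsics'] if 'extrinsics' in c else T@np.array(c['hand_eye'])
    c['E']=np.array(c['E']); c['dist']=np.array(c['dist'],float)
    return c
def save(c,fn): cv2.imwrite('pics/'+fn,c['img'][:,:,::-1])
def rays(c,uv):
    p=cv2.undistortPoints(np.array(uv,float).reshape(-1,1,2),c['K'],c['dist']).reshape(-1,2)
    d=np.c_[p,np.ones(len(p))]
    return c['E'][:3,3],d@c['E'][:3,:3].T
def onplane(c,uv,z):
    o,d=rays(c,uv); return o+d*((z-o[2])/d[:,2])[:,None]
def cloud(c):
    v,u=np.mgrid[0:400,0:640]; o,d=rays(c,np.c_[u.ravel(),v.ravel()])
    return (o+d*c['depth'].reshape(-1,1)).reshape(400,640,3)
E
python3 - <<'E'
from h import *
print(telemetry.get_obs())
for n in ['scene','top','wrist']:
    c=grab(n); save(c,n+'0.png'); print(n,c['vertical_fov'],c['cx'],c['cy'],c['dist'],c['E'].round(3).tolist())
    np.savez('/tmp/'+n+'0.npz',**{k:c[k] for k in['img','depth','K','dist','E']})
E
```

```text
{'time_s': 0.0, 'qpos': array([-1.37157682e+00,  3.00472828e-01,  1.52156808e+00,  9.86915765e-06,
        1.32071412e+00, -6.65942040e-02]), 'joint_vel': array([-0.00283054,  0.00069669, -0.000133  ,  0.00071073, -0.00058439,
       -0.00253745]), 'tau': array([-9.06270907e-04, -5.31805301e+01, -3.52737021e+01,  7.06948643e-02,
        2.43975531e-02, -7.58648594e-05]), 'ee_pos': array([ 0.14443707, -0.53044765,  0.22389088]), 'eef_rot': array([-3.14043349e+00, -8.68880853e-05,  2.65811209e-01]), 'force': array([-1.01475274, -0.32982102, -0.07863234]), 'moment': array([ 0.00451432, -0.02308435,  0.03623742]), 'grip_width': 0.09407330053320737}
scene 55.30407182595323 324.79672280927514 195.93135457686256 [-0.09260152  0.          0.          0.          0.        ] [[-0.804, 0.491, -0.336, 0.842], [0.595, 0.66, -0.458, 0.435], [-0.003, -0.568, -0.823, 0.741], [0.0, 0.0, 0.0, 1.0]]
top 50.844502773485885 317.2292207203832 203.11502667346966 [-0.05199085  0.          0.          0.          0.        ] [[0.009, -0.999, 0.045, 0.529], [-1.0, -0.009, 0.005, 0.061], [-0.004, -0.045, -0.999, 1.137], [0.0, 0.0, 0.0, 1.0]]
wrist 63.37674649316313 323.7036408985876 198.8772220161356 [-0.01576049  0.          0.          0.          0.        ] [[0.263, -0.939, -0.22, 0.207], [-0.965, -0.256, -0.058, -0.512], [-0.002, 0.227, -0.974, 0.384], [0.0, 0.0, 0.0, 1.0]]
```

View pics/scene0.png

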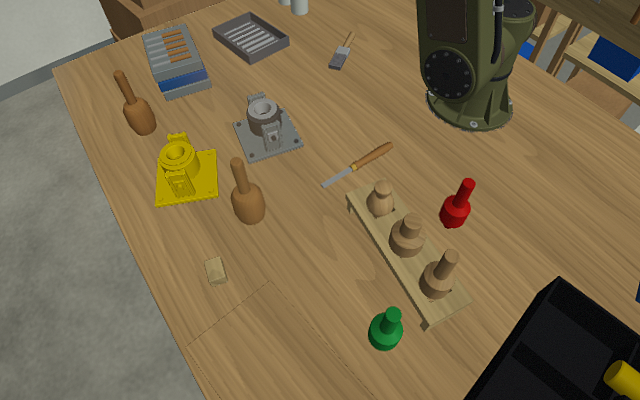

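View pics/top0.png

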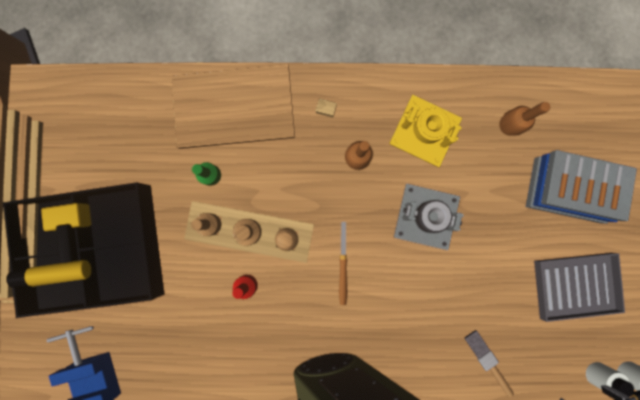

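View pics/wrist0.png

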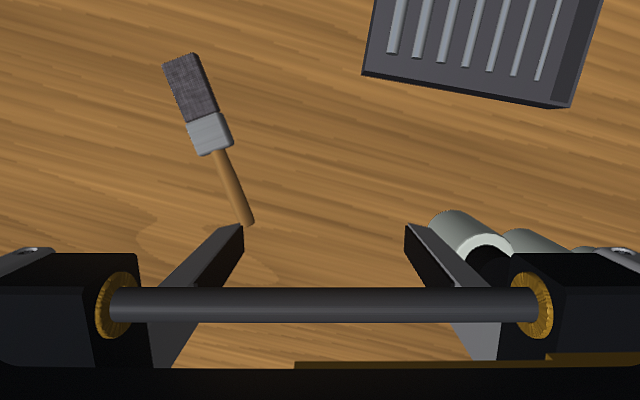

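The scene view shows the slim, tall blank in the rack hole nearest (438,275); the fat blank is at (407,235) and the pear at (381,198). The grey stand is at (265,130). In the top view the blank is at about (203,223), the grey stand at (432,216), the chisel at (343,265) and the mallet at (358,154).

Run:
```python
from h import *
for n in ['top','scene']:
    c=dict(np.load(f'/tmp/{n}0.npz')); P=cloud(c); d=c['depth']
    print(n,'table z',np.median(P[...,2][(P[...,2]>-.02)&(P[...,2]<.02)]), (d>0).mean())
    hsv=cv2.cvtColor(c['img'],cv2.COLOR_RGB2HSV)
    # rack region points
    if n=='top': box=(185,320,200,265)
    else: box=(340,475,175,335)
    m=np.zeros(d.shape,bool); m[box[2]:box[3],box[0]:box[1]]=1; m&=d>0
    r=m&(np.abs(P[...,2]-.062)<.004)
    q=P[r][:,:2].astype(np.float32); print('rack',cv2.minAreaRect(q*1000), np.median(P[r][:,2]))
    rect=cv2.minAreaRect(q*1000)
    hi=m&(P[...,2]>.085)
    k,l,st,ce=cv2.connectedComponentsWithStats(hi.astype(np.uint8))
    for i in range(1,k):
        if st[i,4]>15:
            p=P[l==i]; zt=np.percentile(p[:,2],98); t=p[p[:,2]>zt-.006]
            print(st[i],'top z',zt.round(4),'n',len(t),'mid',((t.min(0)+t.max(0))/2).round(4),'ext',(np.ptp(t,0)).round(4), t.mean(0).round(4))
    if n=='top': box=(390,470,180,250)
    else: box=(230,305,85,162)
    m=np.zeros(d.shape,bool); m[box[2]:box[3],box[0]:box[1]]=1; m&=d>0
    b=m&(np.abs(P[...,2]-.012)<.004); 
    print('stand',cv2.minAreaRect(P[b][:,:2].astype(np.float32)*1000))
    for z in np.arange(.02,.14,.004):
        b=m&(np.abs(P[...,2]-z)<.002)
        if b.sum()>8: p=P[b]; print(round(z,3),b.sum(),((p.min(0)+p.max(0))/2)[:2].round(4),np.ptp(p,0)[:2].round(4))
    im=c['img']
    x0,x1,y0,y1=box
    cv2.imwrite(f'pics/{n}_stand.png',cv2.resize(im[y0:y1,x0:x1,::-1],None,fx=7,fy=7,interpolation=cv2.INTER_CUBIC))
```

```text
top table z -0.0001912204714185073 0.9959375
rack ((501.9190979003906, 242.14447021484375), (322.5228271484375, 100.31355285644531), 79.83284759521484) 0.06155420042811888
[191 213  29  23 488] top z 0.1907 n 97 mid [0.5201 0.3396 0.1885] ext [0.0205 0.0237 0.0074] [0.5202 0.3394 0.1884]
[233 219  28  27 607] top z 0.1515 n 164 mid [0.5009 0.241  0.1496] ext [0.0331 0.0357 0.0081] [0.5017 0.2406 0.1488]
[276 229  21  22 345] top z 0.136 n 134 mid [0.4836 0.1417 0.1344] ext [0.0311 0.0333 0.0089] [0.4835 0.1415 0.1325]
stand ((544.6946411132812, -228.60336303710938), (149.55271911621094, 150.2377471923828), 77.3134765625)
0.02 17 [ 0.5458 -0.228 ] [0.1511 0.1481]
0.044 9 [ 0.5468 -0.2216] [0.062  0.1076]
0.048 16 [ 0.5439 -0.2256] [0.0777 0.1183]
0.052 13 [ 0.5386 -0.223 ] [0.0619 0.1242]
0.056 19 [ 0.5412 -0.217 ] [0.0719 0.114 ]
0.06 15 [ 0.5399 -0.2195] [0.069  0.1262]
0.064 35 [ 0.5397 -0.2286] [0.0685 0.1464]
0.068 39 [ 0.545 -0.228] [0.0788 0.1458]
0.072 42 [ 0.5423 -0.2208] [0.0685 0.1274]
0.076 54 [ 0.5476 -0.2208] [0.0676 0.1205]
0.08 49 [ 0.5371 -0.2224] [0.0627 0.1247]
0.08
[... 1339 characters left out ...]
0.0417 0.0126]
0.04 30 [ 0.5637 -0.1926] [0.0475 0.0717]
0.044 30 [ 0.5521 -0.206 ] [0.0693 0.0959]
0.048 28 [ 0.554  -0.1935] [0.0676 0.0753]
0.052 29 [ 0.5514 -0.2069] [0.0734 0.0992]
0.056 42 [ 0.551  -0.2044] [0.0738 0.1041]
0.06 36 [ 0.5493 -0.187 ] [0.0768 0.0693]
0.064 45 [ 0.5491 -0.1909] [0.0795 0.077 ]
0.068 40 [ 0.5523 -0.2214] [0.071 0.14 ]
0.072 41 [ 0.5523 -0.1973] [0.072  0.0833]
0.076 67 [ 0.5523 -0.2226] [0.0733 0.1306]
0.08 73 [ 0.5489 -0.2227] [0.0791 0.1283]
0.084 107 [ 0.5496 -0.2249] [0.0771 0.1355]
0.088 207 [ 0.5471 -0.2194] [0.0829 0.1265]
0.092 158 [ 0.545  -0.2247] [0.0779 0.1369]
0.096 219 [ 0.5471 -0.225 ] [0.0716 0.1369]
0.1 235 [ 0.547  -0.2259] [0.0696 0.0713]
```

```bash
python3 -m creep '[[[0,0,-1],0,1],[[0.8,-0.5,-1.52],0.4,1],[[1.6,-0.9,-1.52],0.8,1],[[2.4,-1.4,-1.52],1.2,1],[[3.2,-1.9,-1.52],1.6,1],[[4.0,-2.4,-1.52],2.0,1],[[4.8,-2.8,-1.52],2.4,1],[[5.6,-3.3,-1.52],2.8,1],[[6.4,-3.7,-1.52],3.2,1],[[7.1,-4.1,-1.52],3.49,1],[[7.78,-4.52,-1.52],3.49,1],[[7.78,-4.52,-1.52],3.49,1]]'; python3 -m creep '[[[0,0,0],0,1],[[0,0,0],0,1],[[0,0,0],0,1]]'
python3 - <<'E'
from h import *
c=grab('wrist'); save(c,'wrist1.png'); np.savez('/tmp/wrist1.npz',**{k:c[k] for k in['img','depth','K','dist','E']})
print(telemetry.get_obs()['qpos'])
E
```

```text
time_s: 1.35
ee_pos: [0.4624, -0.2075, 0.3]
eef_rot: [-3.141, 0.001, -0.217]
force: [-0.3, -0.8, -0.6]
grip_width: 0.0939
time_s: 1.65
ee_pos: [0.4599, -0.2113, 0.3005]
eef_rot: [3.141, -0.0, -0.223]
force: [0.7, -0.3, 0.1]
grip_width: 0.0939
[-5.02915090e-01  1.51732685e-01  1.52577805e+00 -5.06866261e-05
  1.46392653e+00  1.29087415e+00]
```

View pics/wrist1.png

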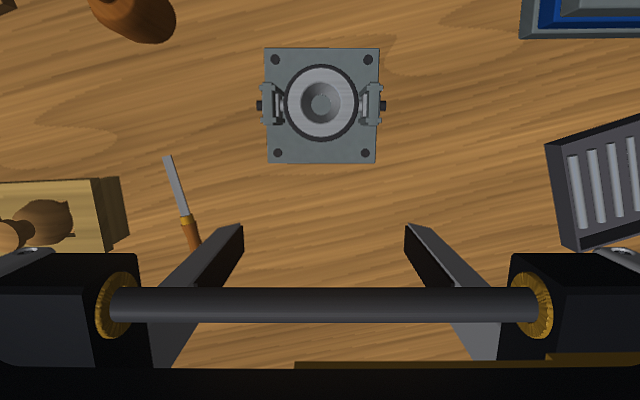

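The wrist view shows the grey stand square to the image. The bright collet rim is centred near (321,102) and the base corners are at about (265,48) to (380,163).

```bash
cat > meas.py <<'E'
from h import *
def stand(c,cen=None):
    P=cloud(c); d=c['depth']; near=(np.hypot(P[...,0]-.546,P[...,1]+.227)<.11)&(d>0)
    b=near&(np.abs(P[...,2]-.012)<.004); rect=cv2.minAreaRect(P[b][:,:2].astype(np.float32)*1000); print('base',rect, np.median(P[b][:,2]))
    rr=np.hypot(P[...,0]-rect[0][0]/1000,P[...,1]-rect[0][1]/1000)
    S=near&(rr<.0345)&(rr>.024)&(P[...,2]>.085)
    p=P[S]
    for _ in range(4):
        A=np.c_[p[:,:2]-np.array(rect[0])/1000,np.ones(len(p))]; k=np.linalg.lstsq(A,p[:,2],rcond=None)[0]; r=p[:,2]-A@k; p=p[np.abs(r)<max(2*r.std(),.0006)]
    print('rim plane n',len(p),'z centre',k[2].round(4),'slopes',k[:2].round(4),'std',r.std().round(5))
    yaw=np.radians(rect[2]-90); ex=np.array([np.cos(yaw),np.sin(yaw)]); print('tilt about stand y (pos=away)',-(k[:2]@ex), 'cross',k[:2]@[-ex[1],ex[0]])
    # bright rim contour
    v=c['img'].max(2); 
    m=(near&(rr<.045)&(P[...,2]>k[2]-.006)&(v>120)).astype(np.uint8)
    cs,_=cv2.findContours(m,cv2.RETR_EXTERNAL,cv2.CHAIN_APPROX_NONE); cc=max(cs,key=cv2.contourArea); cc=cv2.convexHull(cc)
    w=onplane(c,cc.reshape(-1,2),k[2]); print('rim ellipse',cv2.fitEllipse(w[:,:2].astype(np.float32)*1000))
    return m,S
E
python3 - <<'E'
from meas import *
for n in ['wrist1','top0']:
    c=dict(np.load(f'/tmp/{n}.npz')); m,S=stand(c)
    im=c['img'][:,:,::-1].copy(); im[m>0]=im[m>0]//2+[0,0,120]
    y,x=np.where(m); a=im[max(y.min()-30,0):y.max()+30,x.min()-30:x.max()+30]
    cv2.imwrite(f'pics/{n}_m.png',cv2.resize(a,None,fx=4,fy=4))
E
```

```text
base ((544.1725463867188, -225.25363159179688), (151.01658630371094, 147.62693786621094), 77.2209701538086) 0.011729378337488133
rim plane n 1534 z centre 0.0993 slopes [-0.0182  0.0052] std 0.0006
tilt about stand y (pos=away) 0.018887674571459616 cross 0.0010712665864155441
rim ellipse ((544.5244140625, -225.32943725585938), (70.23653411865234, 70.60420989990234), 175.923583984375)
base ((544.6946411132812, -228.60336303710938), (149.55271911621094, 150.2377471923828), 77.3134765625) 0.011651238069666725
rim plane n 274 z centre 0.0992 slopes [-0.0195  0.0149] std 0.00163
tilt about stand y (pos=away) 0.022346924275500286 cross 0.010281001719447668
rim ellipse ((546.1593017578125, -227.76747131347656), (69.63704681396484, 71.44296264648438), 6.3646135330200195)
```

View pics/wrist1_m.png

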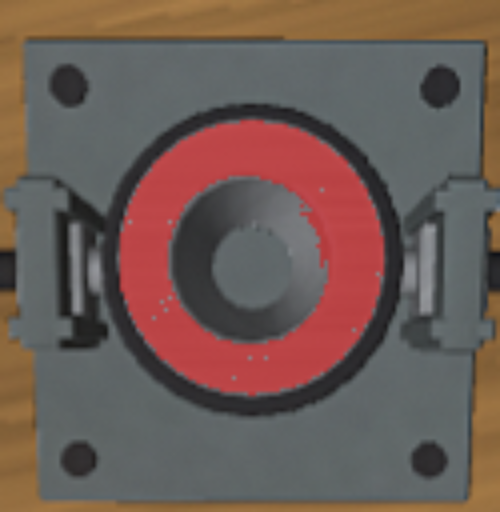

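```bash
python3 -m creep '[[[-0.25,-0.95,-1.19],0,1],[[-0.5,-1.9,-1.19],0,1],[[-0.75,-2.85,-1.19],0,1],[[-1.0,-3.8,-1.19],0,1],[[-1.25,-4.75,-1.19],0,1],[[-1.5,-5.7,-1.19],0,1],[[-1.75,-6.65,-1.19],0,1],[[-2.0,-7.6,-1.19],0,1],[[-2.25,-8.5,-1.19],0,1],[[-2.5,-9.4,-1.19],0,1],[[-2.7,-10.3,-1.19],0,1],[[-2.83,-11.03,-1.19],0,1]]'; python3 -m creep '[[[0,0,0],0,1],[[0,0,0],0,1],[[0,0,0],0,1]]'
python3 - <<'E'
from h import *
c=grab('wrist'); save(c,'wrist2.png'); np.savez('/tmp/wrist2.npz',**{k:c[k] for k in['img','depth','K','dist','E']})
print(telemetry.get_obs()['qpos'])
E
```

```text
time_s: 2.9
ee_pos: [0.4432, 0.3606, 0.36]
eef_rot: [-3.141, -0.0, -0.221]
force: [1.5, -0.7, 0.1]
grip_width: 0.0936
time_s: 3.2
ee_pos: [0.4439, 0.3575, 0.3602]
eef_rot: [-3.141, -0.0, -0.223]
force: [0.5, 0.0, 0.1]
grip_width: 0.0942
[ 6.13523955e-01  2.85601178e-01  1.23001481e+00 -7.51522936e-05
  1.62536278e+00  2.40750122e+00]
```

View pics/wrist2.png

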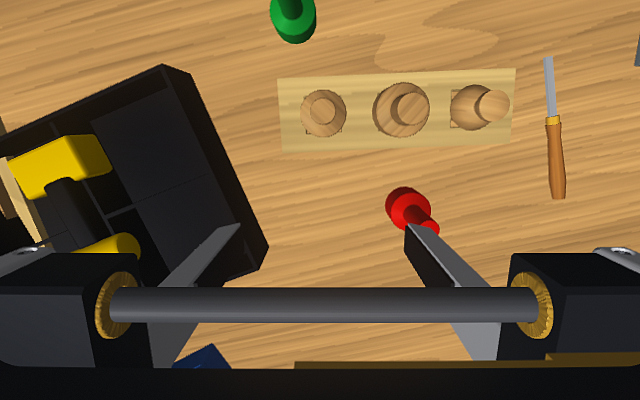

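The wrist view shows the slim blank at (322,110), with the fat blank at (403,110) and the pear blank at (482,106).

Run:
```python
from h import *
c=dict(np.load('/tmp/wrist2.npz')); P=cloud(c)
near=np.hypot(P[...,0]-.521,P[...,1]-.34)<.06
t=near&(P[...,2]>.183); p=P[t]
print(len(p),np.median(p[:,2]),'mid',((p.min(0)+p.max(0))/2).round(4),np.ptp(p,0).round(4),'mean',p.mean(0).round(4))
cs,_=cv2.findContours(t.astype(np.uint8),cv2.RETR_EXTERNAL,cv2.CHAIN_APPROX_NONE);cc=cv2.convexHull(max(cs,key=cv2.contourArea))
print(cv2.fitEllipse(onplane(c,cc.reshape(-1,2),.189)[:,:2].astype(np.float32)*1000))
r=(np.abs(P[...,2]-.062)<.004)&(np.hypot(P[...,0]-.502,P[...,1]-.242)<.19)
rect=cv2.minAreaRect(P[r][:,:2].astype(np.float32)*1000);print(rect,np.median(P[r][:,2]))
```

```text
16365 0.45688615112181724 mid [0.4961 0.3513 0.353 ] [0.0701 0.0587 0.3345] mean [0.4716 0.3513 0.4595]
((314.2986145019531, 380.4625549316406), (61.127464294433594, 306.5836181640625), 167.42901611328125)
((475.27142333984375, 261.32379150390625), (343.40130615234375, 239.13160705566406), 65.31979370117188) 0.06167885894793684
```

Run:
```python
from h import *
c=dict(np.load('/tmp/wrist2.npz')); P=cloud(c); P[200:]=9
near=np.hypot(P[...,0]-.521,P[...,1]-.34)<.06
t=near&(P[...,2]>.183)&(P[...,2]<.2); p=P[t]
print(len(p),np.median(p[:,2]),'mid',((p.min(0)+p.max(0))/2).round(4),np.ptp(p,0).round(4),'mean',p.mean(0).round(4))
cs,_=cv2.findContours(t.astype(np.uint8),cv2.RETR_EXTERNAL,cv2.CHAIN_APPROX_NONE);cc=cv2.convexHull(max(cs,key=cv2.contourArea))
print(cv2.fitEllipse(onplane(c,cc.reshape(-1,2),.189)[:,:2].astype(np.float32)*1000))
r=(np.abs(P[...,2]-.062)<.003);r[:,:275]=0;r[:,520:]=0;r[170:]=0
rect=cv2.minAreaRect(P[r][:,:2].astype(np.float32)*1000);print(rect,np.median(P[r][:,2]))
T=np.array([.4439,.3575]);ex=np.array([np.cos(-.223),np.sin(-.223)]);ey=np.array([np.sin(-.223),-np.cos(-.223)])
b=p.mean(0)[:2]; print((b-T)@ex/.05,(b-T)@ey/.05)
```

```text
524 0.18860807914207342 mid [0.5189 0.3431 0.1883] [0.0246 0.0253 0.005 ] mean [0.5189 0.3433 0.1886]
((518.8517456054688, 343.3006591796875), (24.435279846191406, 25.207698822021484), 154.26483154296875)
((534.64111328125, 238.50137329101562), (321.760498046875, 168.81381225585938), 79.44588470458984) 0.06167920470191829
1.5256031445363507 -0.05441570579409545
```

```bash
python3 -m creep '[[[0.8,-0.02,0.5],0,1],[[1.56,-0.02,1.0],0,1],[[1.56,-0.02,1.5],0,1],[[1.56,-0.02,2.0],0,1],[[1.56,-0.02,2.6],0,1],[[1.56,-0.02,3.2],0,1],[[1.56,-0.02,3.7],0,1],[[1.56,-0.02,4.1],0,1],[[1.56,-0.02,4.2],0,1],[[1.56,-0.02,4.2],0,1],[[1.56,-0.02,4.2],0,1]]'
python3 - <<'E'
from h import *
c=grab('wrist'); save(c,'wrist3.png'); print(telemetry.get_obs()['force'],telemetry.get_obs()['ee_pos'])
E
```

```text
time_s: 4.35
ee_pos: [0.5205, 0.3423, 0.1515]
eef_rot: [-3.14, -0.001, -0.222]
force: [-0.6, 0.4, 0.4]
grip_width: 0.094
[-0.59049591  0.18549519  0.55774637] [0.52046363 0.34249239 0.15154324]
```

View pics/wrist3.png

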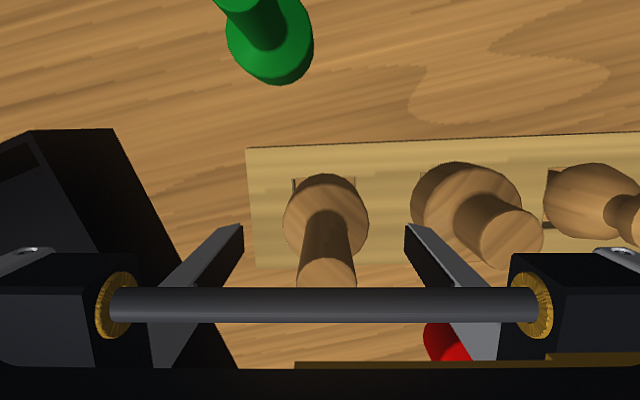

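The blank's handle, at (327,265), stands centred between the fingers, whose inner edges are at about x=243 and 405. I'll close on it.

```bash
python3 -m creep '[[[0,0,0],0,0.5],[[0,0,0],0,0.5],[[0,0,0],0,0.3],[[0,0,0],0,0.2],[[0,0,0],0,0.15],[[0,0,0],0,0.15],[[0,0,0],0,0.1],[[0,0,0],0,0.1]]' 30
python3 - <<'E'
from h import *
print(telemetry.get_obs())
E
```

```text
time_s: 5.2
ee_pos: [0.5199, 0.3425, 0.1499]
eef_rot: [3.142, 0.0, -0.222]
force: [-0.0, 0.0, 0.6]
grip_width: 0.0332
{'time_s': 5.2, 'qpos': array([5.23735128e-01, 5.25289622e-01, 1.38267185e+00, 2.77341446e-05,
       1.23366823e+00, 2.31605884e+00]), 'joint_vel': array([ 1.00400195e-03, -6.00065915e-04,  7.27871519e-05,  1.04511986e-03,
        2.28045107e-03,  1.62905705e-03]), 'tau': array([ 4.14960654e-03, -6.44905114e+01, -3.41537905e+01, -3.63692874e-02,
       -6.47475827e-02,  5.37535175e-05]), 'ee_pos': array([0.51987212, 0.3425158 , 0.14993775]), 'eef_rot': array([ 3.14158676e+00,  4.49772107e-05, -2.21536559e-01]), 'force': array([-0.02931208,  0.00735127,  0.60632163]), 'moment': array([0.00474653, 0.01468416, 0.0009042 ]), 'grip_width': 0.033197020388293676}
```

```bash
python3 -m creep '[[[0,0,0],0,0.1],[[0,0,0],0,0.1],[[0,0,0],0,0.1],[[0,0,0],0,0.1]]' 30; python3 -m creep '[[[0,0,-0.1],0,0.1],[[0,0,-0.4],0,0.1],[[0,0,-0.8],0,0.1],[[0,0,-1.2],0,0.1],[[0,0,-1.6],0,0.1],[[0,0,-2.0],0,0.1],[[0,0,-2.4],0,0.1],[[0,0,-2.8],0,0.1],[[0,0,-3.0],0,0.1],[[0,0,-3.0],0,0.1],[[0,0,-3.0],0,0.1]]'
python3 - <<'E'
from h import *
c=grab('wrist'); save(c,'wrist4.png'); c=grab('scene'); save(c,'scene4.png');o=telemetry.get_obs();print(o['ee_pos'],o['force'],o['moment'],o['grip_width'])
E
```

```text
time_s: 5.6
ee_pos: [0.5198, 0.3425, 0.1499]
eef_rot: [3.141, 0.0, -0.221]
force: [-0.3, -0.6, -1.1]
grip_width: 0.0255
time_s: 6.7
ee_pos: [0.5197, 0.3424, 0.2994]
eef_rot: [3.141, 0.001, -0.221]
force: [0.3, -0.0, -2.9]
grip_width: 0.0255
[0.51964128 0.34238314 0.29883188] [ 0.4927006  -0.10068163 -2.25619704] [ 0.02149573 -0.04044806 -0.02254753] 0.025242174310002367
```

View pics/scene4.png

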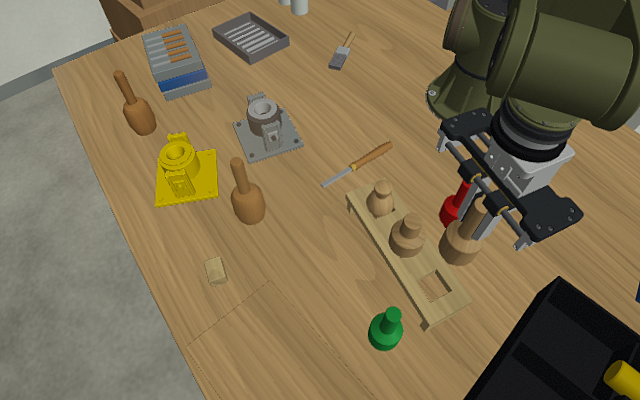

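View pics/wrist4.png

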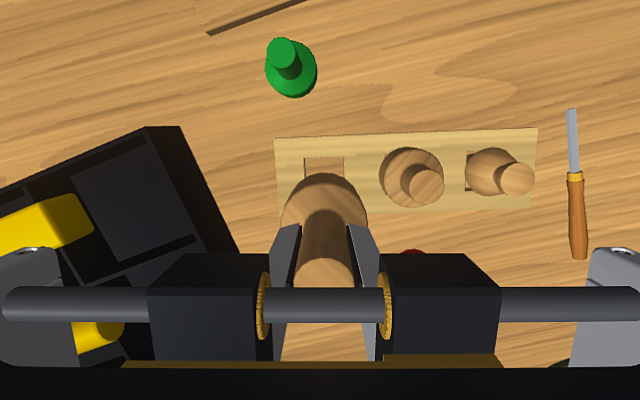

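The blank is in the gripper, clear of the rack, and the other blanks haven't moved. I'll carry it over the stand.

```bash
python3 -m creep '[[[0.15,0.5,0],0,0.1],[[0.4,1.4,0],0,0.1],[[0.65,2.3,0],0,0.1],[[0.9,3.2,0],0,0.1],[[1.12,4.1,0],0,0.1],[[1.37,5.0,0],0,0.1],[[1.61,5.9,0],0,0.1],[[1.86,6.8,0],0,0.1],[[2.1,7.7,0],0,0.1],[[2.35,8.6,0],0,0.1],[[2.6,9.5,0],0,0.1],[[2.8,10.2,0],0,0.1]]'; python3 -m creep '[[[0.1,0.4,0],0,0.1],[[0.2,0.77,0],0,0.1],[[0.2,0.77,0],0,0.1],[[0.2,0.77,0],0,0.1],[[0.2,0.77,0],0,0.1]]'
python3 - <<'E'
from h import *
c=grab('wrist'); save(c,'wrist5.png'); c=grab('scene'); save(c,'scene5.png')
np.savez('/tmp/scene5.npz',**{k:c[k] for k in['img','depth','K','dist','E']});o=telemetry.get_obs();print(o['ee_pos'],o['eef_rot'],o['force'],o['moment'],o['grip_width'])
E
```

```text
time_s: 8.0
ee_pos: [0.5439, -0.1883, 0.2991]
eef_rot: [-3.142, 0.001, -0.223]
force: [0.9, 0.2, -2.5]
grip_width: 0.0257
time_s: 8.5
ee_pos: [0.5458, -0.2246, 0.2999]
eef_rot: [-3.141, 0.0, -0.22]
force: [-1.0, 0.3, -2.8]
grip_width: 0.0254
[ 0.54586863 -0.2246314   0.30009514] [-3.14150315e+00 -1.89696111e-04 -2.20317637e-01] [ 0.61561303  0.83734606 -1.64726166] [ 0.05721238  0.04553155 -0.03697919] 0.02546309691232092
```

View pics/scene5.png

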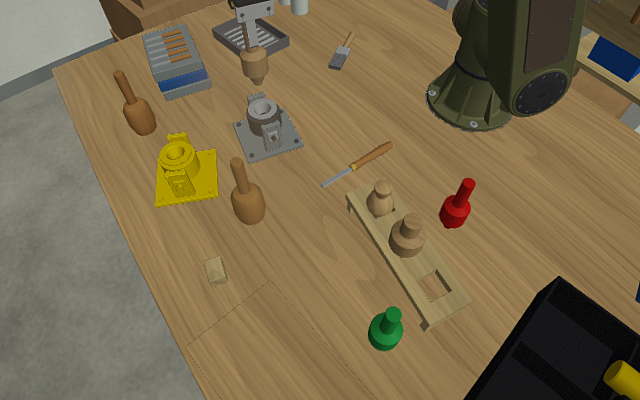

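View pics/wrist5.png

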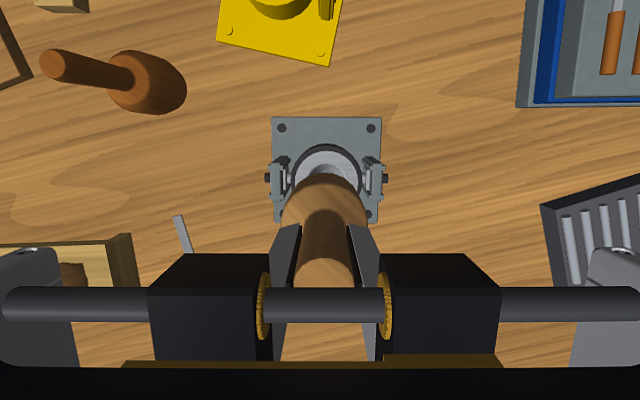

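The blank hangs upright over the grey stand: its cone tip is at about (257,83) in the scene view and the collet at (264,105). I'll check its axis against the collet in that same view.

Run:
```python
from meas import *
from scipy.optimize import least_squares
c=dict(np.load('/tmp/scene5.npz')); P=cloud(c)
stand(c)
near=np.hypot(P[...,0]-.5459,P[...,1]+.2246)<.045
for lo,hi,r in [(.217,.235,.029),(.235,.255,.029),(.268,.282,.013)]:
    p=P[near&(P[...,2]>lo)&(P[...,2]<hi)]
    f=lambda x:np.hypot(p[:,0]-x[0],p[:,1]-x[1])-r
    s=least_squares(f,[.5459,-.2246],loss='soft_l1',f_scale=.001); print(len(p),s.x.round(4),np.median(np.abs(s.fun)).round(5))
h=P[near&(P[...,2]>.165)&(P[...,2]<.26)]; print('lowest',np.percentile(h[:,2],[.5,2]))
```

```text
base ((547.5189208984375, -224.64480590820312), (153.48655700683594, 150.8074188232422), 76.57054901123047) 0.01078034257600513
rim plane n 876 z centre 0.1802 slopes [0.8995 3.3109] std 0.04122
tilt about stand y (pos=away) -0.10591176586237473 cross 3.4292628243052437
rim ellipse ((513.2012329101562, -297.398193359375), (71.61737060546875, 128.80575561523438), 155.43658447265625)
184 [ 0.5474 -0.225 ] 0.00072
204 [ 0.5474 -0.2254] 0.00063
58 [ 0.5469 -0.2238] 0.00062
lowest [0.17877369 0.18373442]
```

Run:
```python
from meas import *
c=dict(np.load('/tmp/scene0.npz')); stand(c)
```

```text
base ((546.1784057617188, -225.41871643066406), (155.50460815429688, 151.16734313964844), 77.06654357910156) 0.010870603257986833
rim plane n 205 z centre 0.0988 slopes [-0.0189 -0.0031] std 0.00089
tilt about stand y (pos=away) 0.017744308129437836 cross -0.007241607544238682
rim ellipse ((547.1055908203125, -225.6653289794922), (69.94644165039062, 74.70820617675781), 158.87069702148438)
```

The axis and the collet agree within about 0.5 mm, so I'll descend.

```bash
python3 -m creep '[[[0,0,0.4],0,0.1],[[0,0,0.8],0,0.1],[[0,0,1.1],0,0.1],[[0,0,1.4],0,0.1],[[0,0,1.6],0,0.1],[[0,0,1.75],0,0.1],[[0,0,1.85],0,0.1],[[0,0,1.92],0,0.1],[[0,0,1.98],0,0.1],[[0,0,2.0],0,0.1],[[0,0,2.0],0,0.1],[[0,0,2.0],0,0.1]]'; python3 -m creep '[[[0,0,0.02],0,0.1],[[0,0,0.03],0,0.1],[[0,0,0.04],0,0.1],[[0,0,0.04],0,0.1],[[0,0,0.04],0,0.1]]'
python3 - <<'E'
from h import *
o=telemetry.get_obs();print(o['ee_pos'],o['eef_rot'],o['force'],o['moment'],o['grip_width'])
E
```

```text
time_s: 9.8
ee_pos: [0.5458, -0.2256, 0.2002]
eef_rot: [3.142, -0.0, -0.221]
force: [-0.5, -0.3, -1.7]
grip_width: 0.0258
time_s: 10.3
ee_pos: [0.5457, -0.2255, 0.1979]
eef_rot: [3.142, 0.0, -0.221]
force: [0.7, -0.7, -2.1]
grip_width: 0.0257
[ 0.54570697 -0.22552819  0.19793999] [ 3.14158063e+00  3.40434875e-05 -2.21446251e-01] [ 0.6674105  -0.69537624 -2.12967637] [ 0.01226242 -0.03022845 -0.01055094] 0.02567848004042972
```

```bash
cat > s.py <<'E'
from h import *
o=telemetry.get_obs();print(o['time_s'],o['ee_pos'].round(4),o['force'].round(2),o['moment'].round(3))
E
python3 -m creep '[[[0,0,0.01],0,0.1],[[0,0,0.02],0,0.1],[[0,0,0.02],0,0.1],[[0,0,0.02],0,0.1]]'; python3 s.py
python3 -m creep '[[[0,0,0.01],0,0.1],[[0,0,0.02],0,0.1],[[0,0,0.02],0,0.1],[[0,0,0.02],0,0.1]]'; python3 s.py
python3 -m creep '[[[0,0,0.01],0,0.1],[[0,0,0.02],0,0.1],[[0,0,0.02],0,0.1],[[0,0,0.02],0,0.1]]'; python3 s.py
```

```text
time_s: 10.7
ee_pos: [0.5457, -0.2256, 0.197]
eef_rot: [3.141, -0.0, -0.222]
force: [-0.1, 0.2, -1.8]
grip_width: 0.0255
10.7 [ 0.5457 -0.2256  0.197 ] [-0.05  0.17 -1.83] [-0.156  0.12   0.027]
time_s: 11.1
ee_pos: [0.5457, -0.2257, 0.1961]
eef_rot: [3.141, -0.0, -0.222]
force: [-0.8, -2.0, 1.1]
grip_width: 0.0257
11.1 [ 0.5457 -0.2257  0.1961] [-0.77 -2.05  1.07] [-0.658  0.332 -0.005]
time_s: 11.5
ee_pos: [0.5457, -0.2258, 0.1952]
eef_rot: [3.141, -0.001, -0.222]
force: [-2.5, -4.8, 5.1]
grip_width: 0.0254
11.5 [ 0.5457 -0.2258  0.1952] [-2.49 -4.78  5.06] [-1.209  0.652 -0.041]
```

The lateral reaction is about 5 N along tool +y, so the blank sits slightly off to one side. I'll ease it over, watching the force.

```bash
python3 -m creep '[[[0,0.01,0],0,0.1],[[0,0.01,0],0,0.1],[[0,0.01,0],0,0.1]]' >/dev/null; python3 s.py
python3 -m creep '[[[0,0.01,0],0,0.1],[[0,0.01,0],0,0.1],[[0,0.01,0],0,0.1]]'>/dev/null; python3 s.py
python3 -m creep '[[[0,0.01,0],0,0.1],[[0,0.01,0],0,0.1],[[0,0.01,0],0,0.1]]'>/dev/null; python3 s.py
```

```text
11.8 [ 0.5456 -0.2261  0.195 ] [-0.78 -4.19  4.36] [-1.007  0.55  -0.01 ]
12.1 [ 0.5455 -0.2263  0.1947] [-1.79 -1.47  0.59] [-0.627  0.288  0.022]
12.4 [ 0.5453 -0.2267  0.1945] [-0.44 -0.46 -1.71] [-0.016  0.028 -0.008]
```

```bash
for i in 1 2; do python3 -m creep '[[[0,0,0.01],0,0.1],[[0,0,0.02],0,0.1],[[0,0,0.02],0,0.1],[[0,0,0.02],0,0.1]]' >/dev/null; python3 s.py; done
```

```text
12.8 [ 0.5453 -0.2269  0.1939] [-1.18 -0.07 -0.49] [0.112 0.308 0.065]
13.2 [ 0.5455 -0.227   0.1937] [-2.63  0.48  6.06] [ 0.324  0.669 -0.   ]
```

```bash
python3 -m creep '[[[-0.01,0,0],0,0.1],[[-0.01,0,0],0,0.1],[[-0.01,0,0],0,0.1]]' >/dev/null; python3 s.py
python3 -m creep '[[[0,0,0.01],0,0.1],[[0,0,0.01],0,0.1],[[0,0,0.01],0,0.1]]' >/dev/null; python3 s.py
python3 -m creep '[[[-0.01,0,0],0,0.1],[[-0.01,0,0],0,0.1],[[-0.01,0,0],0,0.1]]' >/dev/null; python3 s.py
```

```text
13.5 [ 0.5453 -0.2269  0.1937] [-0.38  0.67  5.64] [0.218 0.276 0.04 ]
13.8 [ 0.5453 -0.227   0.1934] [-0.66  0.13  7.72] [ 0.316  0.394 -0.006]
14.1 [ 0.545  -0.2269  0.1934] [0.84 0.64 6.24] [ 0.273 -0.037  0.012]
```

```bash
for i in 1 2 3 4; do python3 -m creep '[[[0,0,0.01],0,0.1],[[0,0,0.01],0,0.1],[[0,0,0.01],0,0.1]]' >/dev/null; python3 s.py; done
```

```text
14.4 [ 0.545  -0.2269  0.193 ] [-0.11  0.86  8.2 ] [0.294 0.076 0.055]
14.7 [ 0.545  -0.2269  0.1926] [-0.15  0.74  8.22] [0.291 0.16  0.041]
15.0 [ 0.545  -0.2269  0.1921] [-0.31  0.12  7.06] [ 0.271  0.133 -0.038]
15.3 [ 0.545  -0.2269  0.1916] [-0.35  0.59  8.47] [0.274 0.127 0.013]
```

The collet is sliding steadily at about 10 N. I'll continue down towards the hard stop.

```bash
for i in 1 2 3 4 5 6; do python3 -m creep '[[[0,0,0.01],0,0.1],[[0,0,0.01],0,0.1],[[0,0,0.01],0,0.1]]' >/dev/null; python3 s.py; done
```

```text
15.6 [ 0.545  -0.2269  0.1911] [0.09 0.85 7.61] [0.317 0.154 0.01 ]
15.9 [ 0.545  -0.2269  0.1906] [-0.81  1.21  7.77] [ 0.323  0.126 -0.022]
16.2 [ 0.545  -0.2269  0.1901] [-0.27  1.04  7.41] [ 0.3    0.136 -0.012]
16.5 [ 0.545  -0.2269  0.1895] [-0.24  1.17  8.14] [ 0.224  0.157 -0.009]
16.8 [ 0.545  -0.2269  0.189 ] [0.21 0.59 8.04] [ 0.283  0.183 -0.058]
17.1 [ 0.545  -0.2269  0.1885] [-0.43  0.65  8.  ] [ 0.278  0.189 -0.021]
```

```bash
for i in 1 2 ; do python3 -m creep '[[[0,0,0.01],0,0.1],[[0,0,0.01],0,0.1],[[0,0,0.01],0,0.1]]' >/dev/null; python3 s.py; done
```

```text
17.4 [ 0.545  -0.2269  0.1883] [-1.33  2.99  9.5 ] [0.389 0.31  0.033]
17.7 [ 0.5451 -0.2269  0.1882] [-2.01  2.05 13.37] [ 0.474  0.548 -0.039]
```

It hit the hard stop at TCP z = 0.1882, with the force rising to about 13 N plus the blank's weight. I'll relieve the press and check the picture.

```bash
python3 -m creep '[[[0,0,0],0,0.1],[[0,0,-0.015],0,0.1],[[0,0,-0.025],0,0.1],[[0,0,-0.025],0,0.1],[[0,0,-0.025],0,0.1]]' >/dev/null; python3 s.py
python3 - <<'E'
from h import *
c=grab('scene');P=cloud(c); im=cv2.resize(c['img'][60:180,200:340,::-1],None,fx=5,fy=5,interpolation=cv2.INTER_CUBIC); cv2.imwrite('pics/scene6.png',im)
E
python3 s.py
```

```text
18.2 [ 0.5448 -0.2269  0.1883] [ 0.61 -1.23  7.26] [ 0.198 -0.199 -0.006]
18.25 [ 0.5448 -0.2269  0.1883] [1.17 0.   6.21] [ 0.18  -0.234  0.068]
```

View pics/scene6.png

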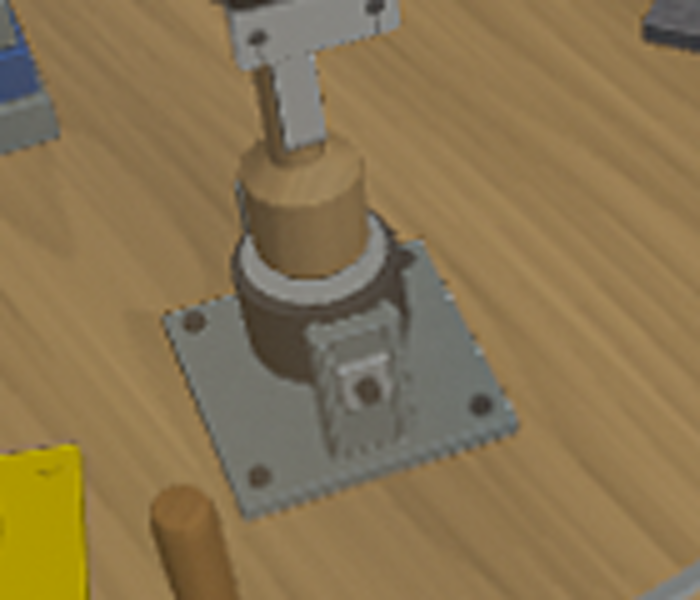

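The cone is in the collet and the bright rim sits on the ring. Next I'll loosen the grip so the handle can pivot between the pads, then tip away.

```bash
python3 -m creep '[[[0,0,-0.015],0,0.1],[[0,0,-0.015],0,0.1]]' >/dev/null; python3 s.py
python3 -m creep '[[[0,0,0],0,0.1],[[0,0,0],0,0.1],[[0,0,0],0,0.1],[[0,0,0],0,0.1]]' 7 ; python3 s.py
python3 -m creep '[[[0.04,0,0],0,0.1],[[0.08,0,0.001],0,0.1],[[0.12,0,0.003],0,0.1],[[0.12,0,0.003],0,0.1]]' >/dev/null; python3 s.py
```

```text
18.45 [ 0.5446 -0.2268  0.1883] [ 2.73 -0.83  0.29] [-0.082 -0.793 -0.024]
time_s: 18.85
ee_pos: [0.5443, -0.2268, 0.1883]
eef_rot: [3.142, 0.0, -0.222]
force: [1.1, -0.2, -0.2]
grip_width: 0.0258
18.85 [ 0.5443 -0.2268  0.1883] [ 1.14 -0.25 -0.18] [-0.206 -0.28  -0.002]
19.25 [ 0.5504 -0.2281  0.1882] [-1.44 -0.78  1.98] [-0.165  0.314 -0.012]
```

```bash
python3 -m creep '[[[0.05,0,0.003],0,0.1],[[0.1,0,0.008],0,0.1],[[0.15,0,0.014],0,0.1],[[0.18,0,0.018],0,0.1],[[0.18,0,0.018],0,0.1]]' >/dev/null; python3 s.py
python3 - <<'E'
from h import *
c=grab('scene');P=cloud(c); im=cv2.resize(c['img'][60:180,200:340,::-1],None,fx=5,fy=5,interpolation=cv2.INTER_CUBIC); cv2.imwrite('pics/scene7.png',im)
np.savez('/tmp/scene7.npz',**{k:c[k] for k in['img','depth','K','dist','E']})
E
python3 s.py
```

```text
19.75 [ 0.5592 -0.2301  0.1873] [-1.16 -1.    1.69] [-0.222  0.253  0.016]
19.8 [ 0.5592 -0.2301  0.1874] [-0.38 -0.61  1.96] [-0.209  0.138  0.024]
```

View pics/scene7.png

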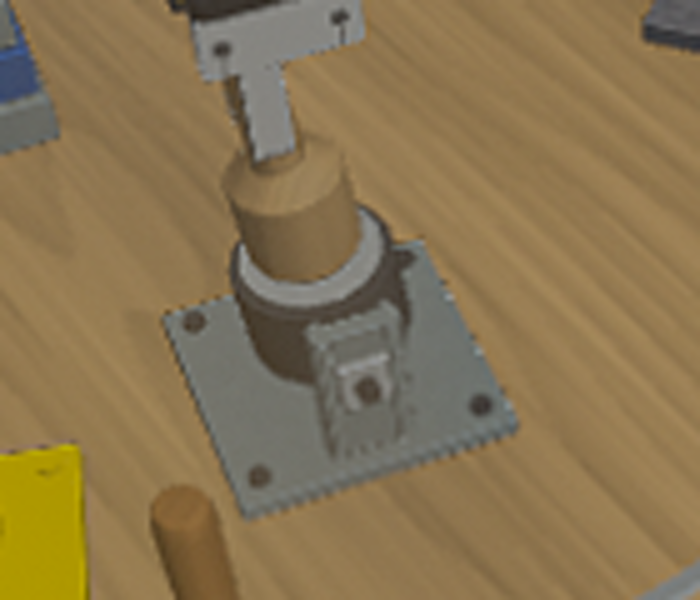

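The head and blank tip together and the rim stays tight around the cone. I'll go on to about 0.17 rad and measure the tilt from the rim plane and the blank axis.

```bash
python3 -m creep '[[[0.05,0,0.008],0,0.1],[[0.09,0,0.014],0,0.1],[[0.11,0,0.017],0,0.1],[[0.11,0,0.017],0,0.1],[[0.11,0,0.017],0,0.1]]' >/dev/null; python3 s.py
cat > tilt.py <<'E'
import sys
from meas import *
from scipy.optimize import least_squares
c=grab('scene'); n=sys.argv[1]
np.savez(f'/tmp/{n}.npz',**{k:c[k] for k in['img','depth','K','dist','E']})
cv2.imwrite(f'pics/{n}.png',cv2.resize(c['img'][60:180,200:340,::-1],None,fx=5,fy=5,interpolation=cv2.INTER_CUBIC))
P=cloud(c); yaw=-.2225; A=np.array([.546,-.2262,.0612]); Rz=np.array([[np.cos(yaw),np.sin(yaw),0],[-np.sin(yaw),np.cos(yaw),0],[0,0,1]])
Q=(P-A)@Rz.T  # stand frame, origin on the rocking axis
img=c['img'].astype(int); wood=(img[...,0]-img[...,2])>25
bl=wood&(np.abs(Q[...,0])<.06)&(np.abs(Q[...,1])<.034)&(Q[...,2]>.042)&(Q[...,2]<.082)&(c['depth']>0)
p=Q[bl]
def f(x): # cylinder r=.029 through (x0,y0,0) direction (tan tx, tan ty,1)
    d=np.array([np.tan(x[2]),np.tan(x[3]),1]); d/=np.linalg.norm(d)
    return np.linalg.norm(np.cross(p-[x[0],x[1],0],d),axis=1)-.029
s=least_squares(f,[0,0,0,0],loss='soft_l1',f_scale=.001); print('blank axis: foot',s.x[:2].round(4),'tilt x,y',s.x[2:].round(3),len(p),np.median(abs(s.fun)).round(4))
rimm=(~wood)&(img.min(2)>120)&(np.linalg.norm(Q,axis=2)<.056)&(Q[...,2]>.018)&(Q[...,2]<.05)&(c['depth']>0)
q=Q[rimm]
for _ in range(5):
    M=np.c_[q[:,:2],np.ones(len(q))]; k=np.linalg.lstsq(M,q[:,2],rcond=None)[0]; r=q[:,2]-M@k; q=q[abs(r)<max(2*r.std(),.001)]
print('rim: n',len(q),'tilt',-np.arctan(k[0]).round(3),'cross',k[1].round(3),'height',k[2].round(4),r.std().round(4))
E
python3 tilt.py t1; python3 s.py
```

```text
20.3 [ 0.5645 -0.2313  0.1866] [-0.55 -1.11  2.21] [-0.237  0.195  0.046]
blank axis: foot [0.001  0.0001] tilt x,y [ 0.118 -0.014] 324 0.0008
rim: n 128 tilt 0.122 cross 0.004 height 0.0323 0.0009
20.35 [ 0.5645 -0.2313  0.1866] [-0.17 -0.34  2.18] [-0.24   0.145  0.049]
```

View pics/t1.png

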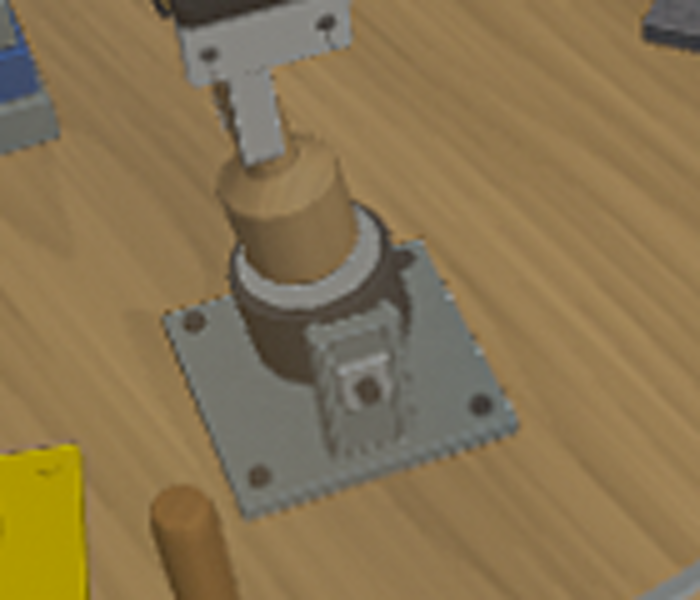

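```bash
python3 -m creep '[[[0.04,0,0.008],0,0.1],[[0.08,0,0.016],0,0.1],[[0.1,0,0.02],0,0.1],[[0.1,0,0.02],0,0.1],[[0.1,0,0.02],0,0.1]]' >/dev/null; python3 s.py
python3 tilt.py t2; python3 s.py
python3 - <<'E'
E
```

```text
20.85 [ 0.5694 -0.2324  0.1856] [ 0.02 -0.87  1.58] [-0.271  0.139  0.027]
blank axis: foot [0.0015 0.0006] tilt x,y [ 0.144 -0.02 ] 333 0.0007
rim: n 128 tilt 0.158 cross 0.017 height 0.0322 0.0009
20.9 [ 0.5694 -0.2324  0.1856] [ 0.33 -1.31  3.15] [-0.246  0.079  0.029]
```

View pics/t2.png

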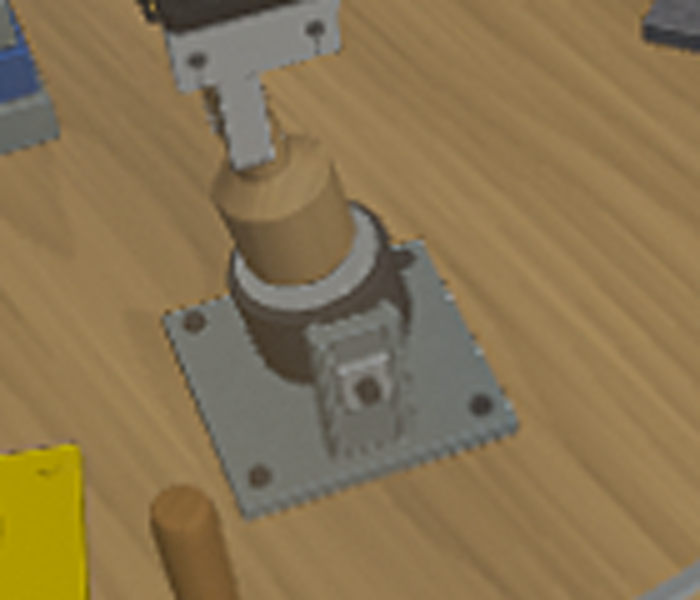

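```bash
sed -e 's/^c=grab.*/n=sys.argv[1]; c=dict(np.load(f"\/tmp\/{n}.npz"))/' -e '/^np.savez/d' -e '/^cv2.imwrite/d' tilt.py > tiltf.py
python3 tiltf.py scene7; sed -e 's/\.0612\])/.1740])/' tiltf.py > tf5.py; python3 tf5.py scene5
```

```text
blank axis: foot [0.0006 0.0007] tilt x,y [ 0.092 -0.02 ] 310 0.0006
rim: n 125 tilt 0.086 cross 0.01 height 0.032 0.0008
blank axis: foot [0.0011 0.0025] tilt x,y [-0.   -0.02] 410 0.0007
rim: n 0 tilt -0.0 cross 0.0 height 0.0 nan
  ret = _var(a, axis=axis, dtype=dtype, out=out, ddof=ddof,
  arrmean = um.true_divide(arrmean, div, out=arrmean,
  ret = ret.dtype.type(ret / rcount)
```

The blank fit gives 0.144 and the rim fit 0.158, while the arm's travel suggests up to 0.20. I'll add 3 mm, which puts every estimate above 0.13 and below 0.27, then look again.

```bash
python3 -m creep '[[[0.03,0,0.006],0,0.1],[[0.06,0,0.013],0,0.1],[[0.06,0,0.013],0,0.1],[[0.06,0,0.013],0,0.1],[[0.06,0,0.013],0,0.1]]' >/dev/null; python3 s.py
python3 tilt.py t3; python3 s.py
python3 - <<'E'
from h import *
c=grab('top'); cv2.imwrite('pics/top3.png',cv2.resize(c['img'][170:260,380:480,::-1],None,fx=6,fy=6,interpolation=cv2.INTER_CUBIC))
E
```

```text
21.4 [ 0.5722 -0.2331  0.1849] [ 0.15 -1.13  1.86] [-0.252  0.123  0.023]
blank axis: foot [ 0.0036 -0.0004] tilt x,y [ 0.134 -0.007] 336 0.0007
rim: n 135 tilt 0.182 cross -0.002 height 0.0324 0.0011
21.45 [ 0.5722 -0.2331  0.1849] [-0.62 -1.49  2.86] [-0.249  0.081  0.017]
```

View pics/t3.png

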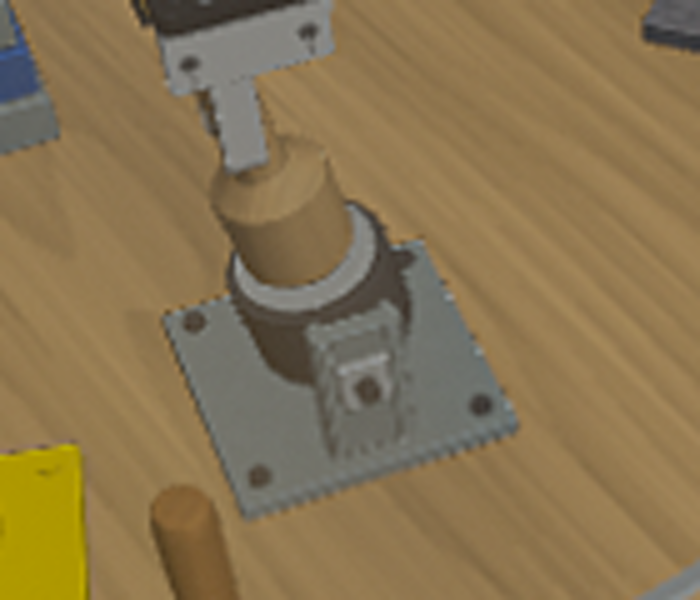

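The rim fit gives 0.182. The head's offset at mid height gives about 0.189, so the tilt away is about 0.185 rad. The steeper slope of the head axis fit (0.134) is noisy. Now I'll rock it back past upright towards the robot along the same arc.

```bash
python3 -m creep '[[[-0.05,0,-0.008],0,0.1],[[-0.11,0,-0.018],0,0.1],[[-0.19,0,-0.028],0,0.1],[[-0.27,0,-0.035],0,0.1],[[-0.37,0,-0.041],0,0.1],[[-0.47,0,-0.043],0,0.1],[[-0.47,0,-0.043],0,0.1],[[-0.47,0,-0.043],0,0.1]]' >/dev/null; python3 s.py
python3 tilt.py t4; python3 s.py
python3 -m creep '[[[-0.08,0,0.001],0,0.1],[[-0.16,0,0.005],0,0.1],[[-0.24,0,0.011],0,0.1],[[-0.30,0,0.018],0,0.1],[[-0.30,0,0.018],0,0.1],[[-0.30,0,0.018],0,0.1]]' >/dev/null; python3 s.py
python3 tilt.py t5; python3 s.py
```

```text
22.3 [ 0.5489 -0.2278  0.1871] [-0.92 -0.26  2.53] [-0.298  0.354  0.001]
blank axis: foot [ 0.0005 -0.0003] tilt x,y [ 0.028 -0.006] 300 0.0007
rim: n 128 tilt 0.052 cross -0.002 height 0.032 0.0008
22.35 [ 0.5491 -0.2278  0.1871] [-1.32 -1.55  2.19] [-0.292  0.426  0.021]
22.95 [ 0.5345 -0.2246  0.1862] [-1.49 -1.8   4.73] [-0.353  0.308  0.039]
blank axis: foot [0.0002 0.0004] tilt x,y [-0.07  -0.017] 314 0.0006
rim: n 129 tilt -0.061 cross 0.005 height 0.0319 0.001
23.0 [ 0.5345 -0.2246  0.1862] [-1.26 -0.98  4.98] [-0.318  0.405 -0.009]
```

View pics/t5.png

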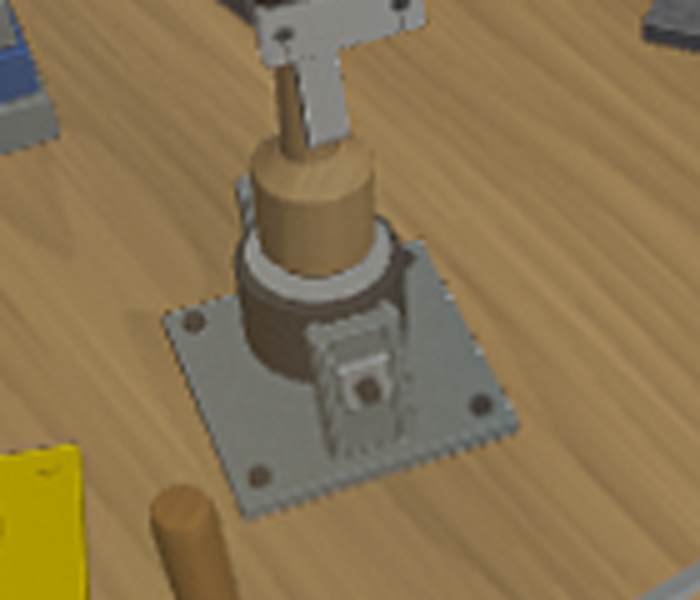

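```bash
python3 -m creep '[[[-0.07,0,0.004],0,0.1],[[-0.14,0,0.01],0,0.1],[[-0.21,0,0.017],0,0.1],[[-0.28,0,0.025],0,0.1],[[-0.28,0,0.025],0,0.1],[[-0.28,0,0.025],0,0.1]]' >/dev/null; python3 s.py
python3 tilt.py t6; python3 s.py
```

```text
23.6 [ 0.5206 -0.2214  0.1846] [-0.85 -1.07 -1.63] [-0.398  0.267 -0.078]
blank axis: foot [-0.0019 -0.    ] tilt x,y [-0.134 -0.01 ] 335 0.0006
rim: n 124 tilt -0.144 cross -0.0 height 0.0327 0.0008
23.65 [ 0.5207 -0.2214  0.1846] [-1.31 -1.37 -1.27] [-0.325  0.392 -0.045]
```

View pics/t6.png

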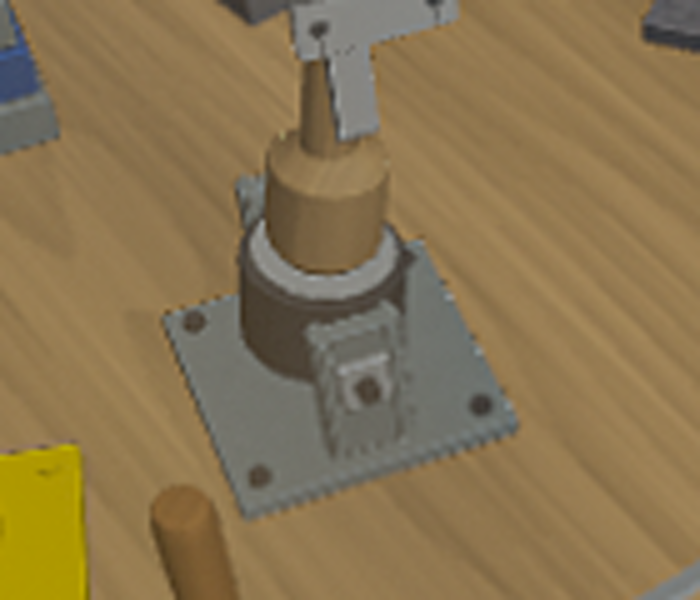

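```bash
python3 -m creep '[[[-0.04,0,0.015],0,0.1],[[-0.08,0,0.03],0,0.1],[[-0.08,0,0.03],0,0.1],[[-0.08,0,0.03],0,0.1]]' >/dev/null; python3 s.py
python3 tilt.py t7; python3 s.py
```

```text
24.05 [ 0.5172 -0.2207  0.1837] [-0.78 -0.74  4.35] [-0.333  0.044 -0.011]
blank axis: foot [-0.0016 -0.0006] tilt x,y [-0.163 -0.004] 337 0.0007
rim: n 115 tilt -0.165 cross 0.017 height 0.0321 0.0007
24.1 [ 0.5172 -0.2207  0.1837] [ 0.44 -1.79  5.75] [-0.342  0.054  0.02 ]
```

View pics/t7.png

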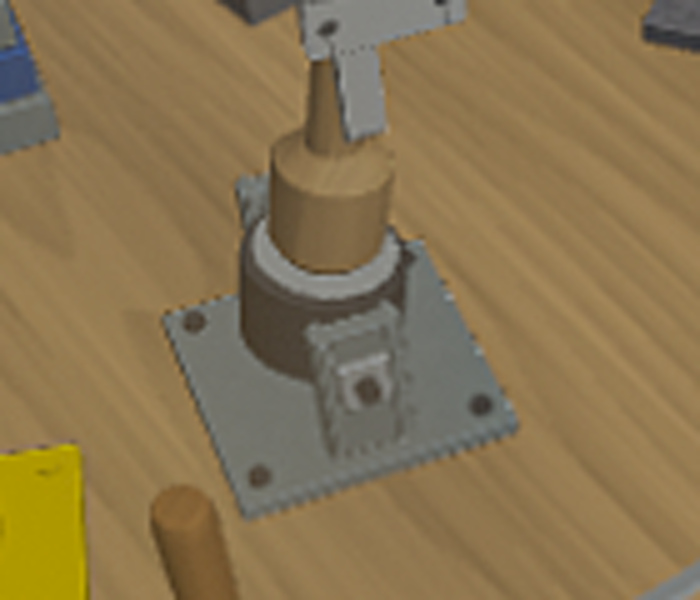

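The tilt towards the robot is about -0.165 rad on both fits. The handle seems to have slid a little along the pads, so I'll check that before returning.

Run:
```python
from h import *
c=grab('wrist'); save(c,'wrist8.png');o=telemetry.get_obs(); print(o['grip_width'],o['ee_pos'])
c=grab('scene'); P=cloud(c); T=toolT(o)
Q=(P-T[:3,3])@T[:3,:3]
img=c['img'].astype(int); wood=(img[...,0]-img[...,2])>25
for lo,hi in[(-.03,-.02),(-.02,-.01),(-.01,0),(0,.01),(.01,.02),(.02,.03)]:
    m=wood&(abs(Q[...,0])<.05)&(abs(Q[...,1])<.02)&(Q[...,2]>lo)&(Q[...,2]<hi); q=Q[m]
    if len(q)>3: print(lo,len(q),q[:,0].min().round(4),q[:,0].max().round(4),q[:,1].min().round(4),q[:,1].max().round(4))
```

```text
0.025184194867333667 [ 0.51719444 -0.22066294  0.18369644]
-0.03 5 0.0103 0.0152 -0.0139 -0.0072
-0.02 17 0.0102 0.017 -0.0146 -0.0018
-0.01 21 0.0111 0.0192 -0.0174 0.0002
0 24 0.0103 0.0212 -0.0162 0.0015
0.01 29 0.0108 0.0233 -0.0172 0.0029
0.02 42 0.0031 0.0269 -0.0158 -0.0001
```

View pics/wrist8.png

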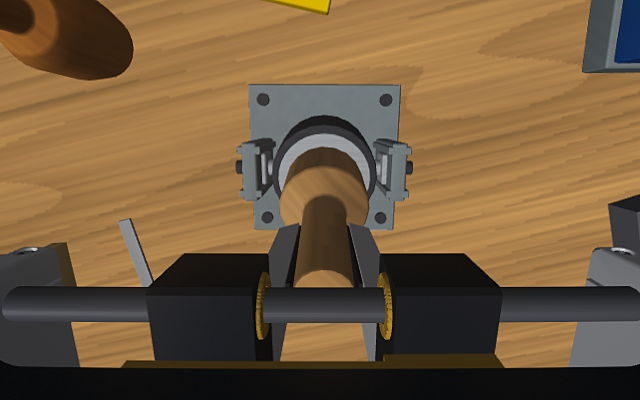

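The handle sits about 7 mm forward of the pad centre (grip width still 25 mm), and moving back re-centres it. I'll bring it upright.

```bash
python3 -m creep '[[[0.06,0,-0.02],0,0.1],[[0.12,0,-0.028],0,0.1],[[0.18,0,-0.035],0,0.1],[[0.24,0,-0.04],0,0.1],[[0.3,0,-0.044],0,0.1],[[0.36,0,-0.046],0,0.1],[[0.40,0,-0.047],0,0.1],[[0.4,0,-0.047],0,0.1],[[0.4,0,-0.047],0,0.1]]' 5 >/dev/null; python3 s.py
python3 tilt.py t9; python3 s.py
```

```text
25.1 [ 0.5366 -0.225   0.1856] [-0.11 -1.18 -1.62] [-0.293  0.056  0.023]
blank axis: foot [-0.0009  0.0009] tilt x,y [-0.046 -0.024] 317 0.0007
rim: n 127 tilt -0.077 cross 0.007 height 0.0319 0.001
25.15 [ 0.5366 -0.225   0.1856] [-0.17 -1.14 -0.96] [-0.314  0.001 -0.011]
```

View pics/t9.png

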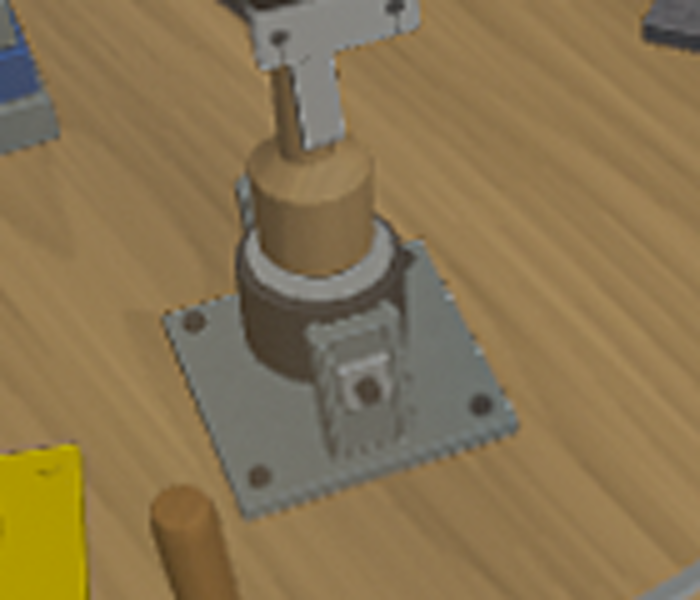

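```bash
python3 -m creep '[[[0.06,0,-0.001],0,0.1],[[0.12,0,-0.002],0,0.1],[[0.18,0,-0.003],0,0.1],[[0.18,0,-0.003],0,0.1],[[0.18,0,-0.003],0,0.1]]' >/dev/null; python3 s.py
python3 tilt.py t10; python3 s.py
```

```text
25.65 [ 0.5456 -0.227   0.1858] [-0.1  -0.76 -0.46] [-0.257  0.003  0.016]
blank axis: foot [-0.001   0.0001] tilt x,y [ 0.02  -0.014] 307 0.0007
rim: n 130 tilt -0.013 cross -0.001 height 0.0319 0.0009
25.7 [ 0.5455 -0.227   0.1859] [ 0.41 -1.04 -1.5 ] [-0.353 -0.084  0.013]
```

The tilt is about zero now. I'll open the jaws and go straight up.

```bash
python3 -m creep '[[[0,0,0],0,0.35],[[0,0,0],0,0.45],[[0,0,0],0,0.6],[[0,0,0],0,0.8],[[0,0,0],0,0.9],[[0,0,0],0,0.9],[[0,0,0],0,0.9]]'; python3 s.py
python3 tilt.py t11
```

```text
time_s: 26.4
ee_pos: [0.5454, -0.227, 0.1859]
eef_rot: [-3.142, 0.0, -0.222]
force: [0.1, -0.1, 0.3]
grip_width: 0.077
26.4 [ 0.5454 -0.227   0.1859] [ 0.08 -0.05  0.26] [ 0.074  0.009 -0.018]
blank axis: foot [-0.0001  0.0003] tilt x,y [ 0.008 -0.017] 307 0.0005
rim: n 128 tilt -0.02 cross -0.01 height 0.032 0.0009
```

View pics/t11.png

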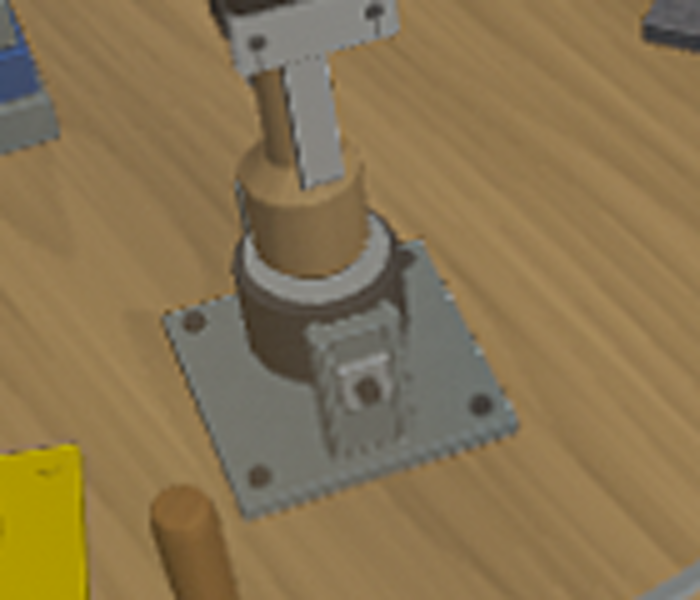

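The blank stands upright and untouched by the fingers. I'll retreat upwards and do a final check.

```bash
python3 -m creep '[[[0,0,-0.2],0,0.9],[[0,0,-0.6],0,0.9],[[0,0,-1.0],0,0.9],[[0,0,-1.5],0,0.9],[[0,0,-2.0],0,0.9],[[0,0,-2.5],0,0.9],[[-0.5,0,-2.8],0,0.9],[[-1.2,0,-2.8],0,0.9],[[-2,0,-2.8],0,0.9],[[-2,0,-2.8],0,0.9],[[-2,0,-2.8],0,0.9],[[-2,0,-2.8],0,0.9]]'; 
python3 tilt.py t12
python3 - <<'E'
from h import *
from scipy.optimize import least_squares
for n in['scene','wrist','top']:
    c=grab(n); save(c,n+'9.png'); P=cloud(c)
    t=(np.hypot(P[...,0]-.546,P[...,1]+.226)<.04)&(P[...,2]>.215)&(P[...,2]<.24); p=P[t]
    print(n,len(p), p[:,2].max() if len(p) else 0, 'top ctr',((p.min(0)+p.max(0))/2).round(4) if len(p) else 0, 'z median',np.median(p[:,2]).round(4) if len(p) else 0)
E
```

```text
time_s: 27.65
ee_pos: [0.4485, -0.2052, 0.3263]
eef_rot: [3.141, -0.001, -0.221]
force: [-0.5, -0.7, -1.1]
grip_width: 0.0846
blank axis: foot [-0.0004  0.0004] tilt x,y [ 0.012 -0.019] 307 0.0006
rim: n 131 tilt -0.018 cross -0.01 height 0.0323 0.0009
scene 114 0.23002658946073307 top ctr [ 0.5491 -0.226   0.2225] z median 0.2258
wrist 995 0.2300503235242502 top ctr [ 0.5449 -0.2256  0.2225] z median 0.2274
top 126 0.23087674371341316 top ctr [ 0.5453 -0.2283  0.223 ] z median 0.2268
```

View pics/scene9.png

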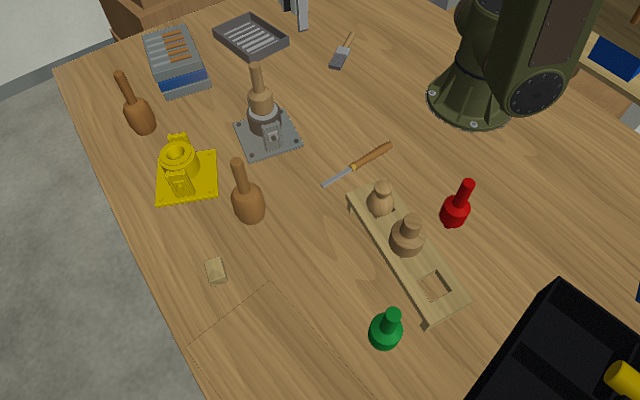

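View pics/wrist9.png

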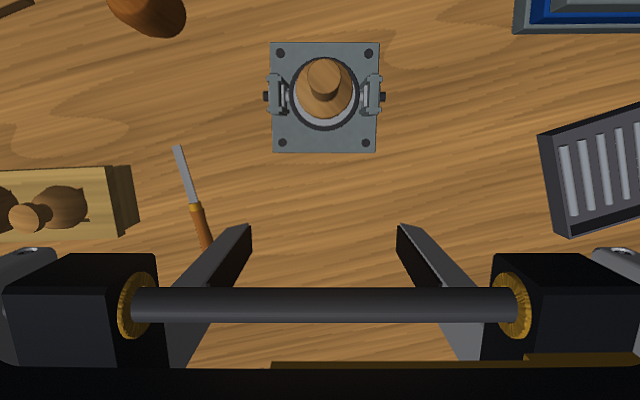

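The final pictures show the blank upright in the grey stand. Its top is at about z = 0.2275, as expected, and directly above the collet centre. The other blanks, the chisel and the mallet haven't moved. I'll hand in.

```bash
python3 -c "
from station import ctrl
print(ctrl.hand_in())"; python3 s.py
```

```text
the job is handed in; nothing more can be done
None
the job is handed in; nothing more can be done
```

The blank is seated upright in the grey stand's collet and let go, and the job is handed in after about 28 s. No verdict was reported.

- **Pressing home:** I took the slim blank from the rack, corrected a sideways misalignment of about 1 mm by feel, and pressed it in. The collet slid at about 10 N and met its hard stop. The peak reading was 13.4 N, or about 15.7 N with the blank's weight, slightly over the 12–15 N you gave.
- **Rocking:** I tipped head and blank about +0.18 rad away from the robot, then about −0.165 rad towards it, and brought them back upright.
- **Last checks:**
  - The head and blank are upright to about 0.02 rad.
  - The rim is down about 5.9 mm from where it started, as measured by camera.
  - The top of the blank is at z ≈ 0.2275, as expected for a seated blank, and within about 1 mm of the collet centre in the wrist and top views.
  - The other blanks, the chisel and the finished mallet look unmoved in the last pictures.
- **Disagreements:**
  - The tilt estimates scattered. At the far tip the blank's axis fit read 0.134 rad, the rim fit 0.182 and the head offset 0.189. At the near tip the readings were −0.163, −0.165 and −0.195.
  - The handle slid a few millimetres along the pads while rocking, so I relied on the cameras for tilt instead of the arm's travel.
  - In the scene view the blank's top reads about 4 mm from where the wrist and top views put it, probably because that camera sees only one side of it.

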